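# Clamp the reagent bottle and lock the cam

### The job

One of the three brown bottles stands loose in the blue bottle clamp. Flip the clamp's red cam lever up to free the sliding jaw, slide the jaw along until the bottle is held snugly between the jaw and the end stop with no play, then flip the lever fully back down to lock the jaw. Do not knock over any of the bottles, the beaker or the jar.

Things in the scene. Friction and masses are not known exactly. Their poses are not given: they have to be found in the camera images.
- clamp: Bottle clamp fixed to the bench; origin on the bench, z up. In its frame: the jaw slides along +y; the bottle stands on the bench in a bay at x = 0 to 100 mm between two 20 mm kerbs; the blue end stop's inner face is at y = +120 mm, 65 mm high; the rail (30 mm high, grey jaw carriage on it) is at x = -37.5 mm, on the robot's side of the bay.
- jaw (a joint): Slide of the blue jaw and carriage, m: 0 = fully back, up to 0.18 as it moves along the clamp's +y to the end stop. Gap between jaw and stop = 0.22 minus this. Starts locked at 0 to 0.04. Locked it resists pulls of about 20 N; freed it moves with about 2 N plus the push on the bottle (up to about 8 N), and stays where left.
- jaw_face (a point): Centre of the jaw's face towards the bottle, 36 mm above the bench (the plate is 90 mm wide and reaches from 6 to 66 mm above the bench). Axes as the clamp's.
- cam_lever (a joint): Angle of the red cam lever on the jaw's carriage, rad: 0 = level, pointing to the clamp's -x (towards the robot): locked. Grows as the free end is lifted; 1.57 = upright, 1.75 = end of travel: free. The cam bites below about 0.4, where the lever is stiffer (a few N at the grip). The lever stays where it is left.
- lever_grip (a point): Centre of the lever's grip: red cylinder, 18 mm diameter, 24 mm long along the clamp's y, 85 mm from the pivot; 56 mm above the bench when locked, 141 mm when upright. Can be pinched across its ends from above (fingers closing along the clamp's y) and may turn in the fingers as the lever swings. The bar behind it is 12 x 10 mm. The jaw may be pulled along by it.
- lever_pivot (a point): Lever pivot, 56 mm above the bench at clamp x = -37.5 mm, on the carriage, 30 mm behind (clamp -y of) the jaw's face; so its clamp y = joint value - 130 mm. Its axis runs along the clamp's y: the lever swings across the slide.
- bottle_s: Small brown glass bottle with red cap, 52 mm diameter, 115 mm tall, about 0.25 kg; origin at the centre of its underside. Any one of the three bottles may be the one in the clamp; the other two stand beside it.
- bottle_m: Medium brown glass bottle with black cap, 66 mm diameter, 130 mm tall, about 0.38 kg; origin at the centre of its underside.
- bottle_l: Large brown glass bottle with yellow cap, 80 mm diameter, 145 mm tall, about 0.55 kg; origin at the centre of its underside.
- beaker: Bystander: glass beaker, 76 mm diameter, 95 mm tall, left of the clamp; origin under its centre.
- white_jar: Bystander: white plastic jar, 72 mm diameter, 80 mm tall, right of the clamp; origin under its centre.
Not all that is in view belongs to the job. Leave any green or purple look-alike of the bottle_l alone.

How it is judged:
On the way, in this order (a step that is already met when the one before it is completed fails the run):
1. the cam lever is flipped up: the jaw is free (value of joint cam_lever above 1 rad), for 0.1 s.
2. with the lever still up (free of the cam), the jaw is slid until the bottle in the bay has no more than 3 mm of play (value of joint cam_lever above 0.45 rad and ((x of bottle_s in the frame of clamp between 0 and 0.1 m and y of bottle_s in the frame of clamp between 0 and 0.12 m and y of bottle_s in the frame of jaw_face above 0 m and y of jaw_face in the frame of clamp above 0.065 m) or (x of bottle_m in the frame of clamp between 0 and 0.1 m and y of bottle_m in the frame of clamp between 0 and 0.12 m and y of bottle_m in the frame of jaw_face above 0 m and y of jaw_face in the frame of clamp above 0.051 m) or (x of bottle_l in the frame of clamp between 0 and 0.1 m and y of bottle_l in the frame of clamp between 0 and 0.12 m and y of bottle_l in the frame of jaw_face above 0 m and y of jaw_face in the frame of clamp above 0.037 m))), for 0.1 s.
At the end, for the whole second after the job is handed in: The bottle stands upright (within 0.12 rad) in the bay with the gap between jaw and end stop no more than 3 mm wider than the bottle, the cam lever is down within 0.15 rad of level, jaw and lever are at rest, and the other bottles, beaker and jar are upright (((x of bottle_s in the frame of clamp between 0 and 0.1 m and y of bottle_s in the frame of clamp between 0 and 0.12 m and y of bottle_s in the frame of jaw_face above 0 m and y of jaw_face in the frame of clamp above 0.065 m) or (x of bottle_m in the frame of clamp between 0 and 0.1 m and y of bottle_m in the frame of clamp between 0 and 0.12 m and y of bottle_m in the frame of jaw_face above 0 m and y of jaw_face in the frame of clamp above 0.051 m) or (x of bottle_l in the frame of clamp between 0 and 0.1 m and y of bottle_l in the frame of clamp between 0 and 0.12 m and y of bottle_l in the frame of jaw_face above 0 m and y of jaw_face in the frame of clamp above 0.037 m)) and value of joint cam_lever below 0.15 rad and velocity of joint cam_lever between -0.1 and 0.1 rad/s and velocity of joint jaw between -0.01 and 0.01 m/s and angle between each of bottle_s, bottle_m, bottle_l, beaker, white_jar's own z axis and vertical below 0.12 rad); the robot touches nothing.
It fails at once if a bottle, the beaker or the jar is knocked over (angle between any of bottle_s, bottle_m, bottle_l, beaker, white_jar's own z axis and vertical above 0.6 rad).
It also fails if it takes over 48 s, if anything falls off the work surface, if the arm or the gripper's body presses on something with over 40 N, if the wrist force passes 120 N, or if a joint passes its speed limit or range.

### The arm

A 7-joint arm with a two-finger parallel gripper is mounted at the origin on the work surface. World frame = base frame: x ahead of the robot, y to its left, z up, the work surface at z = 0. Lengths are in m, angles in rad, forces in N, time in s.
With the tool pointing down it reaches from about 0.4 to 0.85 m from the base axis. Payload 6.9 kg.
Tool frame: the origin (TCP) lies on the centre line of the jaws, within the pads' length; the fingertips stand tip_reach ahead of it and the grasp point (between the pads) lies 11 mm behind it (tip_reach is the distance from the TCP to the fingertips, in m); z points along the fingers, y is the direction in which the jaws open and shut (so a half turn about z gives the same grasp; the last joint's range is limited). The gripper opens to 85 mm and grips with 20 to 120 N. Pads are 22 mm wide; open, the fingers measure 114 mm over their backs; the gripper's body (76 mm by 85 mm) begins 54 mm behind the grasp point. The pads swing forward as they close: fully open they stand 13 mm farther back than shut.
Start: joints at [1.226, 0.507, -0.238, 1.5, 0.126, 1.149, -0.155], TCP at [0.272, -0.563, 0.239] pointing down, gripper open.
Joint ranges: [-3.08, 3.08], [-0.24, 2.05], [-1.43, 1.35], [0, 2.5], [-1.52, 4.66], [0.17, 1.96], [-2.89, 2.89]. Speed limits (rad/s): [2.39, 2.39, 3.14, 3.14, 3.14, 3.14, 3.14].

### API

Orientations are given as [roll, pitch, yaw] about the fixed x, y, z axes, in that order (R = Rz(yaw) Ry(pitch) Rx(roll)).
In Python, from bench import * gives the robot as it stands.
- The arm moves only by the tool send_rows, never from a script. Its argument "increments" is a list of rows, each a list of 3 entries, a list of its own where there are three numbers: the shift along the tool's x, y, z in cm, then the turn, a rotation vector about the tool's x, y, z in rad, then the closure, from 0 (fully open) to 1 (shut). In form: [[[tx, ty, tz], [ax, ay, az], fingers], ...]. A call has 1 to 12 rows; each row is the pose to reach, as a shift and turn from the pose measured when the call began, along the tool's axes at that moment; what a row does not reach only later rows make up. A row lasts 1/8 s, in which the tool goes at most 62.5 mm and 10.7 degrees, less where a joint would pass 70% of its speed; a pose out of reach is approached as far as the arm can. A call with a gripper value outside its range is refused whole. The fingers move at their own pace and stop on an object; "grip_force" is the grip in N (left out, the last holds). Time passes only in rows, so rows that repeat a pose let the fingers close. It gives the time, the measured TCP pose, the force and the opening at its end, in the units of the state.
- get_state(): the state, without advancing time (a new reading comes with each control period).
- capture(name): name is "side" or "top" or "wrist"; returns the picture (400x640x3 uint8, blue, green, red); there is no depth.
- camera_info(name): a dict with "K" (3x3 intrinsics, pixels), "rvec" (rotation vector, rad) and "tvec" (3), from world to camera coordinates, as OpenCV has them. Camera axes: x right, y down, z forward; pixel columns grow to the right and rows downward; lengths in m; the calibration is good to about 2 mm. The wrist camera is an equidistant fisheye: a pixel r from the principal point sees the ray r / f radians off the axis. A picture is of the moment at which its call begins: read the wrist's pose just before it. camera_info takes no time and is no camera call; for the wrist camera it gives the pose at the moment of the call.
- finish_job(): hands the job in, once; it reports no verdict.
The state is a dict: "time_s": time; "joint_pos": joint angles; "joint_velocities": joint speeds; "joint_efforts": joint torques, N m; "position": TCP position; "orientation": TCP orientation; "force": force on the tool from outside, world axes, zero at the start; "wrist_torque": the same for the moment, N m; "width": finger opening in m.
Only numpy, scipy, OpenCV 4.12 (cv2) and the standard library are available. Lean on these libraries where they do the work, as an engineer would, in place of code of your own. Each camera call takes 0.05 s, during which the arm holds its last target.

## Working session

There is one attempt and no reset: what is moved stays moved. The work goes in short steps, Python scripts to look and compute and a tool call to move; the robot and the scene stay as the last step left them, time stands still between calls to the robot, and variables do not carry over. Pictures are saved under pics/ and viewed, and the job is handed in when it is done.

Besides the shell and the picture viewer there is one more tool, called after "Request:" as name(argument=value, ...), one argument or row to a line, values as JSON. send_rows: Moves the arm, as the interface text tells. Its arguments: {"type":"object","properties":{"increments":{"type":"array"},"grip_force":{"type":"number"}},"required":["increments"]}

```bash
mkdir -p pics; ls; python3 - <<'E'
from bench import *
import cv2
s=get_state(); print({k:(v if not hasattr(v,'__len__') else [round(float(x),3) for x in v]) for k,v in s.items()})
for n in ("side","top","wrist"):
    cv2.imwrite(f"pics/{n}0.png",capture(n)); c=camera_info(n); print(n,c)
E
```

```text
pics
{'time_s': 0.0, 'joint_pos': [1.225, 0.508, -0.238, 1.501, 0.126, 1.149, -0.155], 'joint_velocities': [0.001, 0.0, -0.001, -0.001, -0.002, -0.001, 0.001], 'joint_efforts': [0.0, -62.06, -2.187, -24.965, 0.013, 0.012, -0.0], 'position': [0.272, -0.562, 0.238], 'orientation': [-3.14, 0.0, 0.451], 'force': [0.644, -0.481, 0.558], 'wrist_torque': [0.006, -0.075, -0.027], 'width': 0.08539059864928235}
side {'K': array([[477.64428753,   0.        , 314.03709243],
       [  0.        , 477.64428753, 199.91350565],
       [  0.        ,   0.        ,   1.        ]]), 'rvec': array([ 0.54280077, -2.66809818,  1.18710601]), 'tvec': array([0.5894102 , 0.21999193, 1.2688323 ])}
top {'K': array([[495.11329113,   0.        , 313.53755182],
       [  0.        , 495.11329113, 201.23622237],
       [  0.        ,   0.        ,   1.        ]]), 'rvec': array([ 2.1334169 , -2.16201196,  0.14236149]), 'tvec': array([0.00739959, 0.64829596, 1.4128543 ])}
wrist {'K': array([[309.70691629,   0.        , 320.91780635],
       [  0.        , 309.70691629, 194.5760358 ],
       [  0.        ,   0.        ,   1.        ]]), 'rvec': array([-2.44728586,  1.53373398,  0.22764036]), 'tvec': array([-0.62413739, -0.03686835,  0.37947896])}
```

View pics/side0.png

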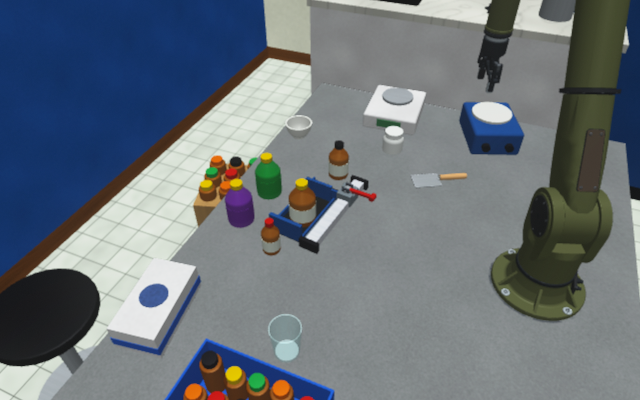

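View pics/top0.png

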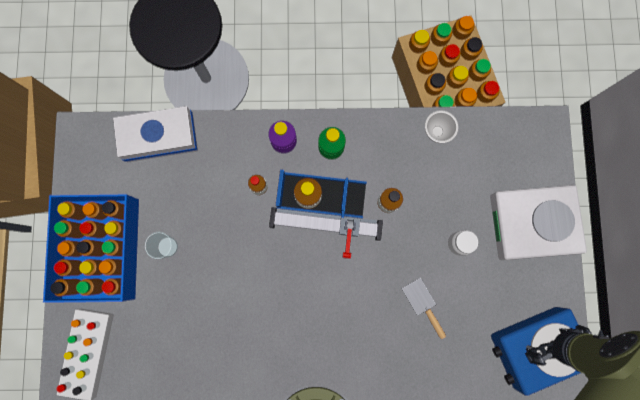

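View pics/wrist0.png

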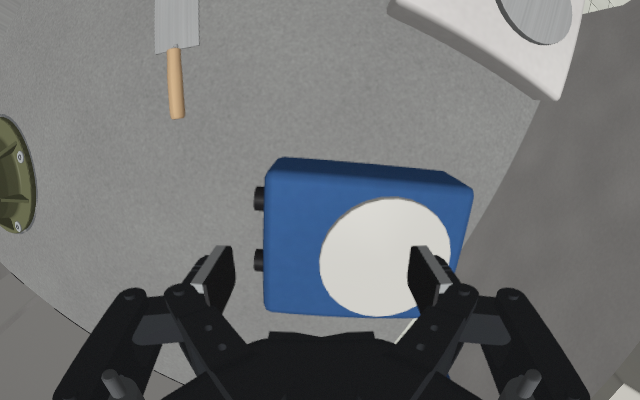

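```bash
cat > h.py <<'E'
from bench import *
import numpy as np, cv2
def cam(n):
    c=camera_info(n); R=cv2.Rodrigues(np.array(c['rvec']))[0]; return np.array(c['K']),R,np.array(c['tvec'])
def ray(n,u,v):
    K,R,t=cam(n); d=np.array([(u-K[0,2])/K[0,0],(v-K[1,2])/K[1,1]])
    if n=='wrist':
        th=np.hypot(*d); dc=np.array([*(np.sin(th)*d/th),np.cos(th)])
    else: dc=np.array([*d,1])
    return -R.T@t, R.T@dc
def atz(n,u,v,z):
    o,d=ray(n,u,v); return o+d*(z-o[2])/d[2]
def proj(n,p):
    K,R,t=cam(n); q=R@np.asarray(p,float)+t
    if n=='wrist':
        th=np.arctan2(np.hypot(q[0],q[1]),q[2]); r=np.hypot(q[0],q[1])
        return K[0,0]*th*q[0]/r+K[0,2],K[1,1]*th*q[1]/r+K[1,2]
    return K[0,0]*q[0]/q[2]+K[0,2],K[1,1]*q[1]/q[2]+K[1,2]
def crop(n,x0,y0,x1,y1,s,name):
    im=capture(n); im=cv2.resize(im[y0:y1,x0:x1],None,fx=s,fy=s,interpolation=cv2.INTER_CUBIC); cv2.imwrite('pics/'+name,im)
E
python3 - <<'E'
from h import *
crop('top',240,160,400,270,5,'t1.png'); crop('side',240,140,400,260,5,'s1.png')
E
```

```text
(no output)
```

View pics/t1.png

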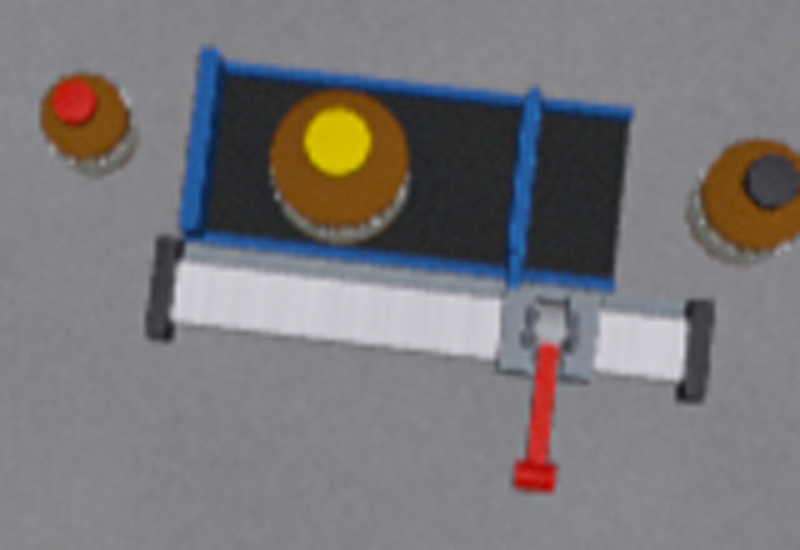

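View pics/s1.png

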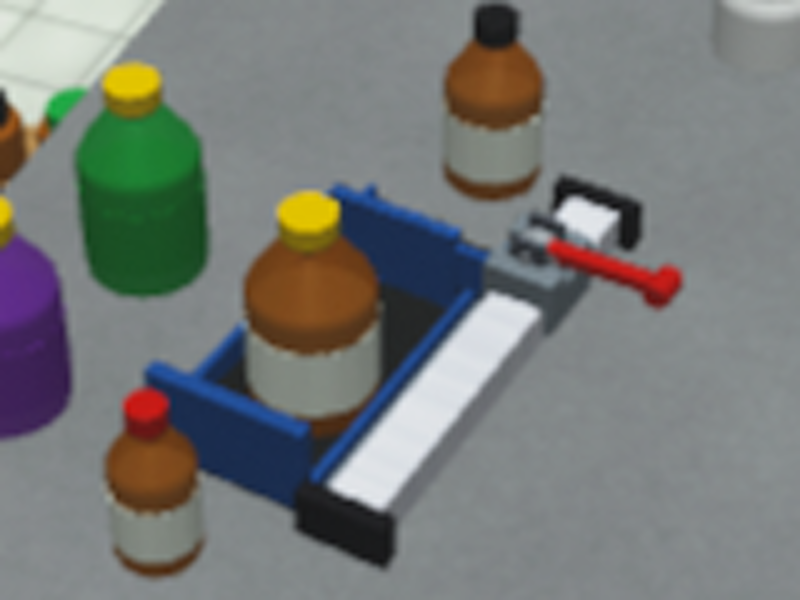

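```bash
python3 - <<'E'
from h import *
print('cam',-cam('top')[1].T@cam('top')[2])
def a(u,v,z): return atz('top',240+(u+.0)/5-0.4,160+v/5-.4,z)
P=dict(grip=a(535,477,.060),pivot=a(548,325,.056),jawN=a(508,284,.066),jawF=a(528,92,.066),stopFi=a(220,52,.065),stopNi=a(202,238,.065),
 kerbFR=a(632,112,.02), kerbNR=a(612,290,.02), cap=a(338,140,.145), carrL=a(500,365,.045))
for k,v in P.items(): print(k,v.round(4))
for k1,k2 in (('grip','pivot'),('jawN','jawF'),('stopNi','stopFi'),('stopNi','jawN'),('stopFi','jawF')):
    d=P[k2]-P[k1]; print(k1,k2,np.hypot(*d[:2]).round(4),np.degrees(np.arctan2(d[1],d[0])).round(2))
def s(u,v,z): return atz('side',240+u/5-.4,140+v/5-.4,z)
print('side grip',s(662,285,.056).round(4))
E
```

```text
cam [ 0.44847643 -0.00741167  1.48839297]
grip [ 0.4892 -0.0941  0.06  ]
pivot [ 0.5769 -0.1038  0.056 ]
jawN [ 0.6001 -0.0806  0.066 ]
jawF [ 0.7126 -0.0946  0.066 ]
stopFi [0.7391 0.0852 0.065 ]
stopNi [0.6294 0.0961 0.065 ]
kerbFR [ 0.708  -0.1597  0.02  ]
kerbNR [ 0.6006 -0.1448  0.02  ]
cap [0.6725 0.0153 0.145 ]
carrL [ 0.5549 -0.0761  0.045 ]
grip pivot 0.0882 -6.32
jawN jawF 0.1133 -7.09
stopNi stopFi 0.1102 -5.7
stopNi jawN 0.1791 -99.42
stopFi jawF 0.1817 -98.39
side grip [ 0.4926 -0.0996  0.056 ]
```

```bash
cat >> h.py <<'E'
from scipy.spatial.transform import Rotation as Ro
def plan(p,yaw):
    s=get_state(); R0=Ro.from_euler('xyz',s['orientation']); R1=Ro.from_euler('xyz',[np.pi,0,yaw])
    print('t',s['time_s'],'shift cm',(R0.inv().apply(np.array(p)-s['position'])*100).round(2),'turn',(R0.inv()*R1).as_rotvec().round(4))
E
python3 - <<'E'
from h import *
print({k for k in dir(__import__('bench'))})
plan([.49,-.096,.20],-.12)
E
```

```text
{'get_state', '__cached__', '__file__', '__name__', '__loader__', 'MotionError', 'capture', '__package__', '__doc__', 'finish_job', 'camera_info', '__spec__', '__builtins__', 'tip_reach'}
t 0.25 shift cm [ 39.93 -32.48   3.91] turn [-8.000e-04  2.000e-04  5.708e-01]
```

Request:
send_rows(
  increments=[
    [[2,-1.6,0.2],[0,0,0.03],0],
    [[6,-4.9,0.6],[0,0,0.09],0],
    [[10,-8.1,1],[0,0,0.14],0],
    [[14,-11.4,1.4],[0,0,0.2],0],
    [[18,-14.6,1.8],[0,0,0.26],0],
    [[22,-17.9,2.2],[0,0,0.31],0],
    [[26,-21.1,2.6],[0,0,0.37],0],
    [[30,-24.4,3],[0,0,0.43],0],
    [[34,-27.7,3.4],[0,0,0.49],0],
    [[38,-30.9,3.8],[0,0,0.55],0],
    [[39.9,-32.5,3.9],[0,0,0.571],0],
    [[39.9,-32.5,3.9],[0,0,0.571],0],
  ],
)

```text
time_s: 1.75
position: [0.4904, -0.0937, 0.2]
orientation: [-3.14, 0.0, -0.116]
force: [1.0, -0.3, -0.0]
width: 0.0854
```

```bash
python3 - <<'E'
from h import *
s=get_state(); print(s['time_s'],s['position'],s['orientation'],np.round(s['joint_pos'],2),s['force'],tip_reach)
cv2.imwrite('pics/w1.png',capture('wrist'))
for p in ([.4892,-.0941,.056],[.577,-.1038,.056]): print(proj('wrist',p))
crop('top',240,160,400,270,5,'t2.png')
E
```

```text
1.75 [ 0.49036077 -0.09366021  0.20004467] [-3.14004433e+00  3.86144340e-04 -1.15790499e-01] [ 0.31  0.35 -0.23  1.88  0.1   0.91 -1.66] [ 0.96753054 -0.26259833 -0.03798358] 0.008
(np.float64(319.8505713986025), np.float64(185.05003761011758))
(np.float64(318.9883691869402), np.float64(88.50331271139184))
```

View pics/w1.png

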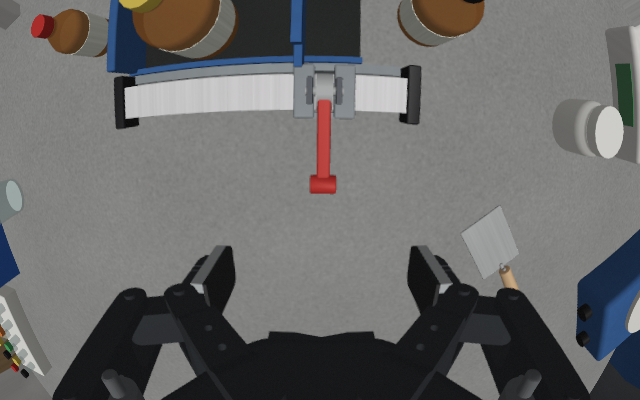

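```bash
python3 - <<'E'
from h import *
im=capture('wrist'); hsv=cv2.cvtColor(im,cv2.COLOR_BGR2HSV)
m=((hsv[...,0]<8)|(hsv[...,0]>172))&(hsv[...,1]>150)&(hsv[...,2]>80)
m[:,:290]=0;m[:,360:]=0
rows=np.where(m.any(1))[0]; 
for r in rows[::8]: c=np.where(m[r])[0]; print(r,c.min(),c.max(),len(c))
print(rows.max())
g=atz('wrist',323,185,.060); print('grip',g)
pts=np.array([atz('wrist',np.where(m[r])[0].mean(),r,.061)[:2] for r in range(105,172,4)])
f=np.polyfit(pts[:,0],pts[:,1],1); print('yaw',np.arctan(f[0]), 'y at .577', np.polyval(f,.577))
# rail line: near edge of rail top z .03
for u,v in((130,115),(290,109)): print(atz('wrist',u,v,.03))
E
```

```text
100 315 325 11
108 314 326 13
116 314 325 12
124 314 325 12
132 313 325 13
140 313 325 13
148 313 325 13
156 313 325 13
164 313 325 13
172 313 325 13
180 307 331 25
188 307 331 25
191
grip [ 0.48941442 -0.09889334  0.06      ]
yaw -0.13574295885246243 y at .577 -0.106768015043876
[0.5887462  0.10452714 0.03      ]
[ 0.56147188 -0.07542503  0.03      ]
```

```bash
python3 - <<'E'
from h import *
g=atz('wrist',319,185,.058); print('grip',g)
# grasp point 11 mm behind TCP -> TCP z=.056-.011
plan([g[0],g[1],.12],-.14); plan([g[0],g[1],.045],-.14)
E
```

```text
grip [ 0.48932698 -0.09517766  0.058     ]
t 1.9 shift cm [-0.   -0.21  8.01] turn [0.0001 0.0009 0.0187]
t 1.9 shift cm [ 0.   -0.21 15.51] turn [0.0001 0.0009 0.0187]
```

Request:
send_rows(
  increments=[
    [[0,-0.2,3],[0,0,0.019],0],
    [[0,-0.2,7],[0,0,0.019],0],
    [[0,-0.2,11],[0,0,0.019],0],
    [[0,-0.2,14],[0,0,0.019],0],
    [[0,-0.2,15.5],[0,0,0.019],0],
    [[0,-0.2,15.5],[0,0,0.019],0],
    [[0,-0.2,15.5],[0,0,0.019],0.6],
  ],
  grip_force=40,
)

```text
time_s: 2.78
position: [0.4899, -0.0957, 0.0461]
orientation: [3.141, -0.001, -0.141]
force: [-0.5, -0.3, -0.3]
width: 0.07
```

```bash
python3 - <<'E'
from h import *
s=get_state(); print(s['time_s'],s['position'],s['orientation'],s['force'],s['width'])
cv2.imwrite('pics/w2.png',capture('wrist'))
E
```

```text
2.775 [ 0.48991496 -0.09572545  0.04610611] [ 3.14133935e+00 -7.62772208e-04 -1.40851049e-01] [-0.50055159 -0.32122457 -0.30226065] 0.06997710859721258
```

View pics/w2.png

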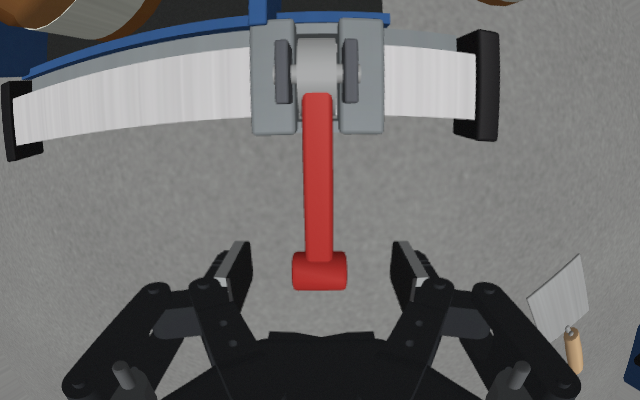

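Request:
send_rows(
  increments=[
    [[0,0,0.1],[0,0,0],1],
    [[0,0,0.1],[0,0,0],1],
    [[0,0,0.1],[0,0,0],1],
    [[0,0,0.1],[0,0,0],1],
    [[0,0,0.1],[0,0,0],1],
  ],
  grip_force=40,
)

```text
time_s: 3.45
position: [0.4904, -0.0951, 0.0455]
orientation: [-3.141, -0.002, -0.14]
force: [-0.5, 3.6, 5.5]
width: 0.0236
```

```bash
python3 - <<'E'
from h import *
s=get_state(); print(s['time_s'],s['position'],s['orientation'],s['force'],s['width'])
cv2.imwrite('pics/w3.png',capture('wrist'))
E
```

```text
3.45 [ 0.4903682  -0.09511886  0.0455259 ] [-3.14136109e+00 -1.82730092e-03 -1.40088644e-01] [-0.51075688  3.55376387  5.54801132] 0.0235947200213214
```

View pics/w3.png

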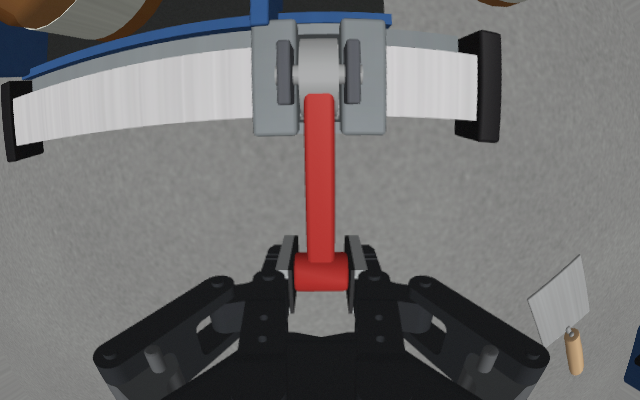

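Request:
send_rows(
  increments=[
    [[0.1,0,-1.0],[0,0,0],1],
    [[0.2,0,-2.0],[0,0,0],1],
    [[0.5,0,-3.0],[0,0,0],1],
    [[1.0,0,-3.9],[0,0,0],1],
    [[1.5,0,-4.8],[0,0,0],1],
    [[1.5,0,-4.8],[0,0,0],1],
  ],
  grip_force=40,
)

```text
time_s: 4.25
position: [0.505, -0.0973, 0.0944]
orientation: [-3.142, -0.002, -0.14]
force: [-2.1, 1.4, 0.8]
width: 0.023
```

```bash
python3 - <<'E'
from h import *
s=get_state(); print(s['time_s'],s['position'],s['orientation'],s['force'],s['width'])
cv2.imwrite('pics/w4.png',capture('wrist'))
E
```

```text
4.25 [ 0.50498858 -0.09727296  0.09438243] [-3.14156131e+00 -1.72774349e-03 -1.40396152e-01] [-2.09421079  1.40816791  0.77344919] 0.02302164798447737
```

View pics/w4.png

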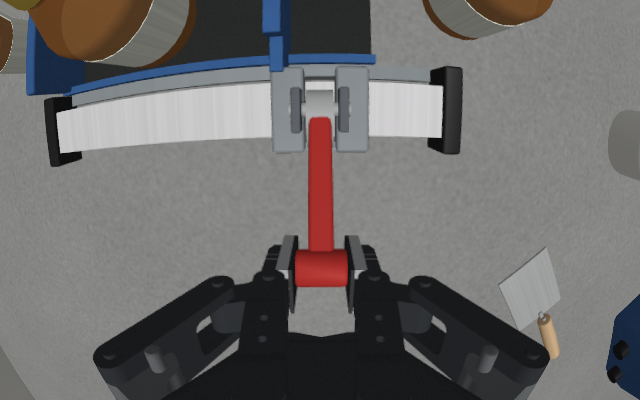

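Request:
send_rows(
  increments=[
    [[0.6,0,-0.8],[0,0,0],1],
    [[1.35,0,-1.55],[0,0,0],1],
    [[2.15,0,-2.15],[0,0,0],1],
    [[3.0,0,-2.7],[0,0,0],1],
    [[3.95,0,-3.1],[0,0,0],1],
    [[4.75,0,-3.4],[0,0,0],1],
    [[5.6,0,-3.6],[0,0,0],1],
    [[5.6,0,-3.6],[0,0,0],1],
  ],
  grip_force=40,
)

```text
time_s: 5.3
position: [0.5615, -0.1052, 0.1307]
orientation: [-3.141, -0.004, -0.14]
force: [-1.4, 2.1, 0.1]
width: 0.0236
```

```bash
python3 - <<'E'
from h import *
s=get_state(); print(s['time_s'],s['position'],s['orientation'],s['force'],s['width'])
cv2.imwrite('pics/w5.png',capture('wrist')); crop('side',240,140,400,260,5,'s5.png')
E
```

```text
5.3 [ 0.56151088 -0.1052253   0.1307233 ] [-3.14148188 -0.00354562 -0.14049336] [-1.43895319  2.05494076  0.11230913] 0.023559049015198483
```

View pics/w5.png

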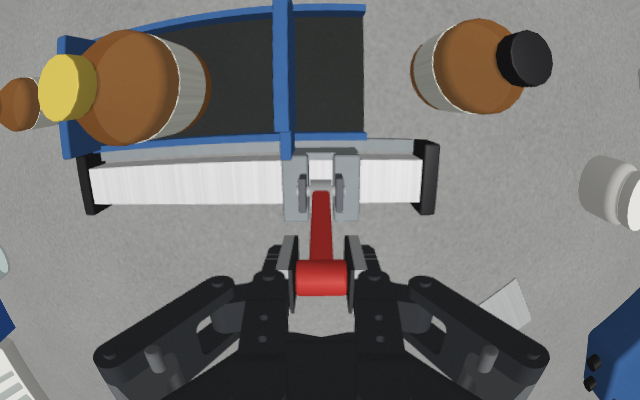

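View pics/s5.png

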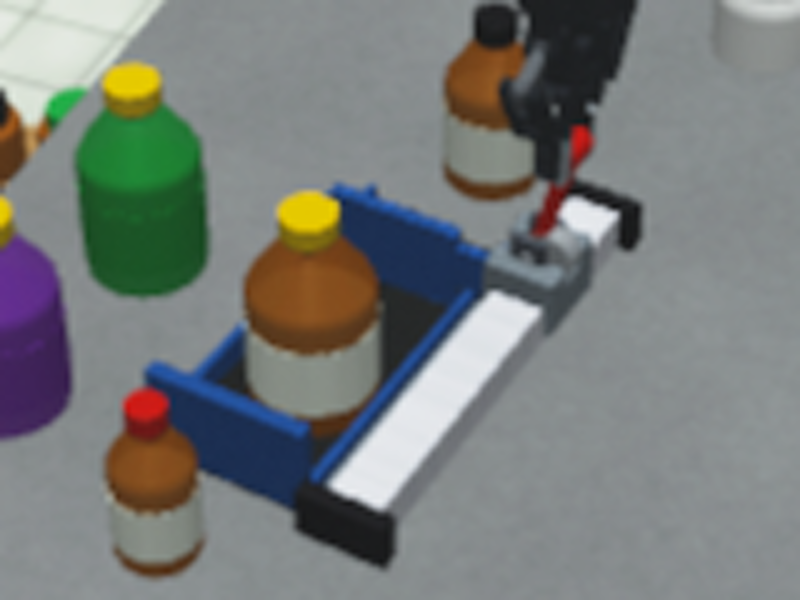

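Request:
send_rows(
  increments=[
    [[0,-0.8,0],[0,0,0],1],
    [[0,-1.8,0],[0,0,0],1],
    [[0,-2.8,0],[0,0,0],1],
    [[0,-3.6,0],[0,0,0],1],
    [[0,-4.3,0],[0,0,0],1],
    [[0,-5,0],[0,0,0],1],
    [[0,-5.6,0],[0,0,0],1],
    [[0,-6.2,0],[0,0,0],1],
    [[0,-6.8,0],[0,0,0],1],
    [[0,-7.4,0],[0,0,0],1],
    [[0,-8,0],[0,0,0],1],
  ],
  grip_force=50,
)

```text
time_s: 6.78
position: [0.5718, -0.0267, 0.1307]
orientation: [3.14, -0.003, -0.141]
force: [-6.6, -4.0, 2.4]
width: 0.0225
```

```bash
python3 - <<'E'
from h import *
s=get_state(); print(s['time_s'],s['position'],s['orientation'],s['force'],s['width'])
cv2.imwrite('pics/w6.png',capture('wrist')); crop('side',240,140,400,260,5,'s6.png')
E
```

```text
6.775 [ 0.57175255 -0.0267165   0.13071579] [ 3.14012388e+00 -2.70987697e-03 -1.41267868e-01] [-6.59693548 -4.04981895  2.44257524] 0.022540102689606642
```

View pics/w6.png

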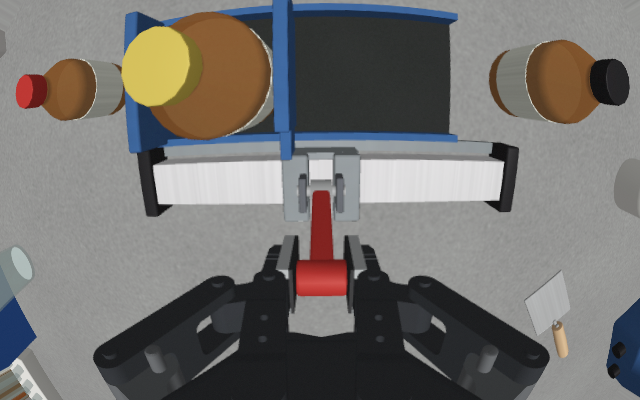

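View pics/s6.png

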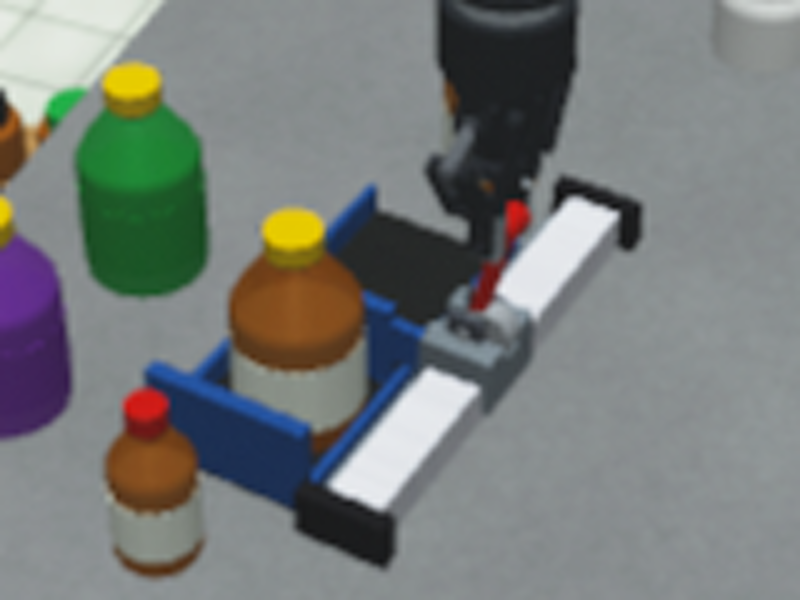

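Request:
send_rows(
  increments=[
    [[0,-0.4,0],[0,0,0],1],
    [[0,-0.8,0],[0,0,0],1],
    [[0,-1.1,0],[0,0,0],1],
    [[0,-1.4,0],[0,0,0],1],
    [[0,-1.4,0],[0,0,0],1],
  ],
  grip_force=50,
)

```text
time_s: 7.5
position: [0.5737, -0.0118, 0.1307]
orientation: [3.141, -0.003, -0.14]
force: [-4.0, -3.2, 1.0]
width: 0.0231
```

Request:
send_rows(
  increments=[
    [[0,-0.2,0],[0,0,0],1],
    [[0,-0.4,0],[0,0,0],1],
    [[0,-0.4,0],[0,0,0],1],
  ],
)

```text
time_s: 7.88
position: [0.5741, -0.0082, 0.1308]
orientation: [3.14, -0.002, -0.141]
force: [-4.5, -4.1, 0.6]
width: 0.0227
```

```bash
python3 - <<'E'
from h import *
crop('wrist',80,0,400,240,2.5,'w7.png'); crop('top',240,160,400,270,5,'t7.png')
E
```

```text
(no output)
```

View pics/w7.png

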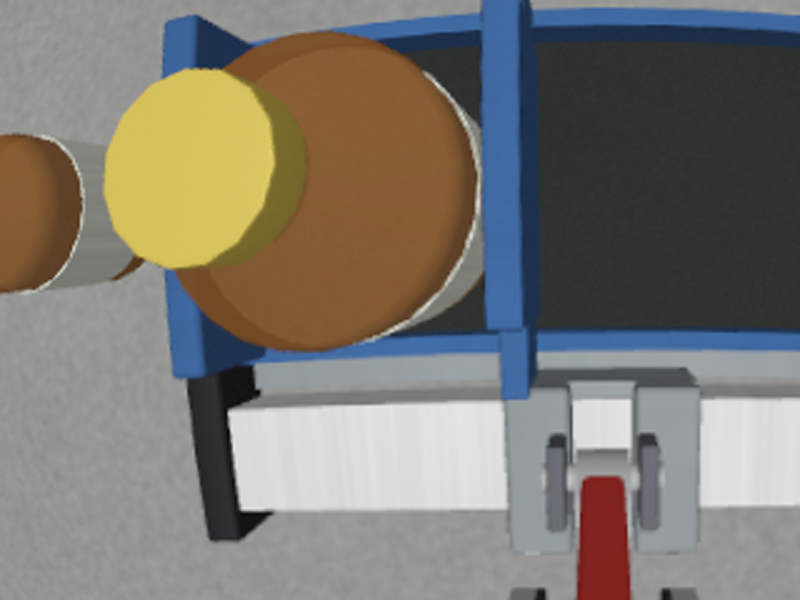

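View pics/t7.png

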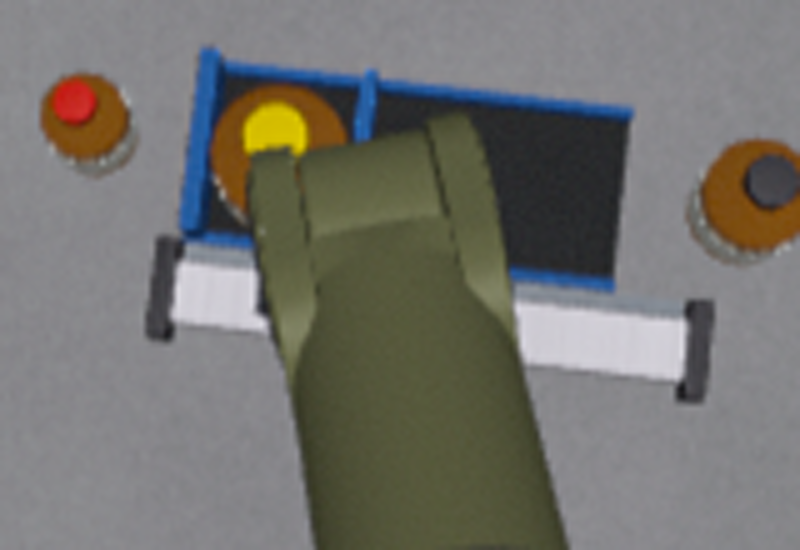

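Request:
send_rows(
  increments=[
    [[0,-0.2,0],[0,0,0],1],
    [[0,-0.4,0],[0,0,0],1],
    [[0,-0.4,0],[0,0,0],1],
  ],
)

```text
time_s: 8.35
position: [0.5746, -0.0051, 0.1307]
orientation: [3.138, -0.002, -0.141]
force: [-4.5, -4.1, 0.4]
width: 0.0229
```

Request:
send_rows(
  increments=[
    [[0,-0.2,0],[0,0,0],1],
    [[0,-0.3,0],[0,0,0],1],
    [[0,-0.3,0],[0,0,0],1],
  ],
)

```text
time_s: 8.72
position: [0.5746, -0.0049, 0.1307]
orientation: [3.135, -0.002, -0.143]
force: [-5.3, -9.3, 1.5]
width: 0.023
```

Request:
send_rows(
  increments=[
    [[0,-0.2,0],[0,0,0],1],
    [[0,-0.4,0],[0,0,0],1],
    [[0,-0.4,0],[0,0,0],1],
  ],
)

```text
time_s: 9.1
position: [0.5746, -0.0047, 0.1307]
orientation: [3.13, -0.001, -0.146]
force: [-5.6, -11.5, 2.5]
width: 0.023
```

```bash
python3 - <<'E'
from h import *
s=get_state(); print(s['time_s'],s['position'],s['orientation'],s['force'],s['wrist_torque'])
crop('wrist',80,0,400,240,2.5,'w8.png'); crop('side',240,140,400,260,5,'s8.png')
E
```

```text
9.1 [ 0.574571   -0.00469546  0.1307324 ] [ 3.13014103e+00 -1.31965937e-03 -1.46144059e-01] [ -5.55931009 -11.47878581   2.46843085] [-2.1178863   1.30733257  0.19278653]
```

View pics/w8.png

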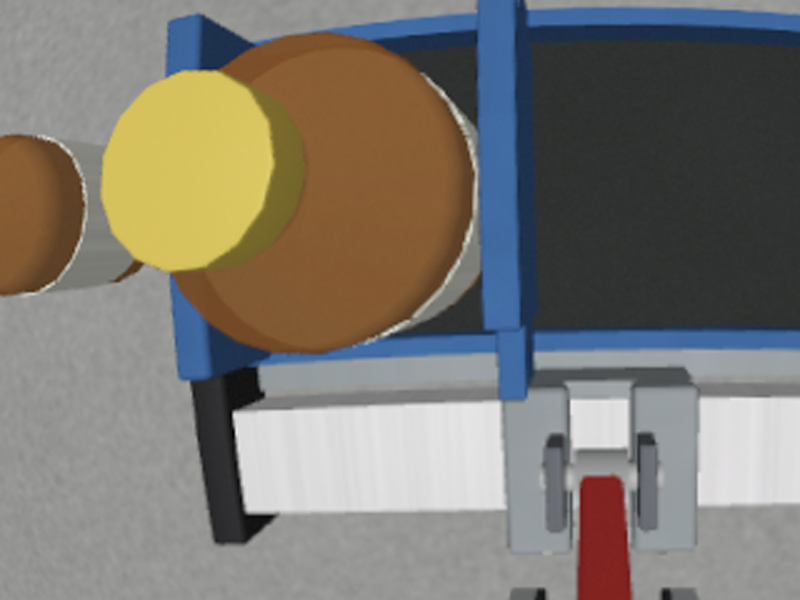

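View pics/s8.png

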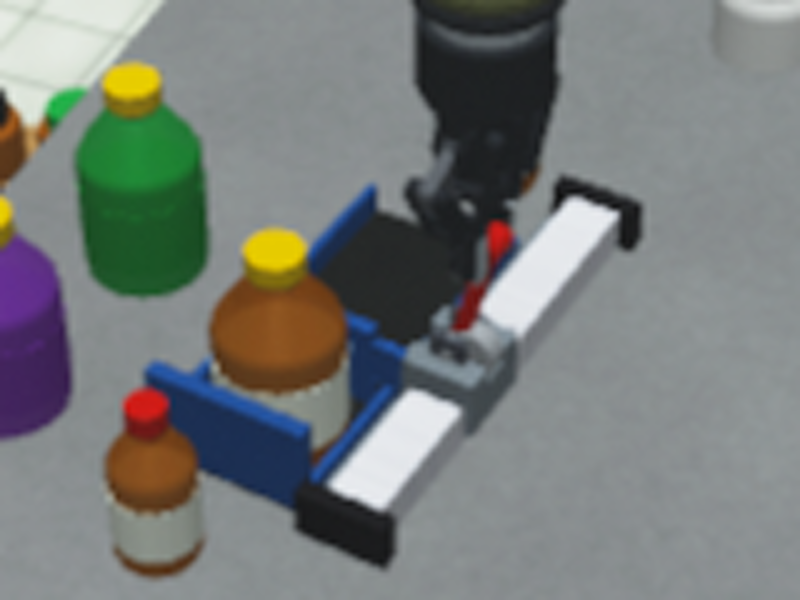

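```bash
python3 - <<'E'
from h import *
w=lambda u,v,z: atz('wrist',80+u/2.5-.3,v/2.5-.3,z)
A=w(206,370,.065);A2=w(200,18,.065);B=w(484,325,.066);B2=w(478,20,.066)
yd=np.array([np.sin(.145),np.cos(.145),0])
print(A,A2,B,B2,[float(yd@(a-b)) for a in(A,A2) for b in (B,B2)])
for a,b in((A,A2),(B,B2)): d=b-a; print(np.arctan2(d[1],d[0]))
E
```

```text
[0.63894796 0.09862168 0.065     ] [0.74014252 0.08416407 0.065     ] [0.6360279  0.01666642 0.066     ] [0.71640903 0.00617658 0.066     ] [0.08151713824152075, 0.08028243200436892, 0.08183309965694166, 0.08059839341978983]
-0.14190906528000233
-0.12976791502589288
```

Request:
send_rows(
  increments=[
    [[-0.4,-0.35,0.15],[0,0,0],1],
    [[-0.85,-0.35,0.35],[0,0,0],1],
    [[-1.65,-0.35,0.6],[0,0,0],1],
    [[-2.55,-0.35,1.0],[0,0,0],1],
    [[-3.45,-0.35,1.55],[0,0,0],1],
    [[-4.25,-0.35,2.2],[0,0,0],1],
    [[-4.95,-0.35,2.9],[0,0,0],1],
    [[-5.6,-0.35,3.7],[0,0,0],1],
    [[-5.6,-0.35,3.7],[0,0,0],1],
  ],
)

```text
time_s: 10.32
position: [0.5208, 0.0024, 0.0943]
orientation: [3.126, -0.005, -0.149]
force: [-2.5, -14.4, 3.7]
width: 0.023
```

```bash
python3 - <<'E'
from h import *
s=get_state(); print(s['time_s'],s['position'],s['orientation'],s['force'],s['wrist_torque'])
d=(s['position']-np.array([.4904,-.0951,.0455])); y=.143; print('clamp dx,dy,dz',d[0]*np.cos(y)-d[1]*np.sin(y),d[0]*np.sin(y)+d[1]*np.cos(y),d[2])
cv2.imwrite('pics/w9.png',capture('wrist'))
E
```

```text
10.325 [0.52077294 0.00242589 0.09426814] [ 3.12614371 -0.00484588 -0.14926214] [ -2.54485454 -14.35609848   3.73817146] [-2.92694171  0.14136833  0.23372101]
clamp dx,dy,dz 0.0161642006157161 0.10085898104694349 0.04876814372690204
```

View pics/w9.png

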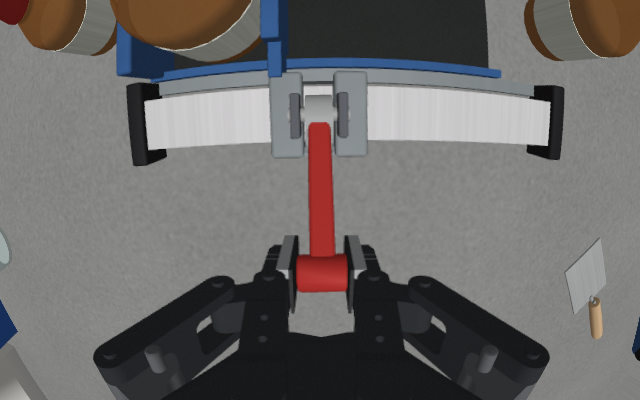

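Request:
send_rows(
  increments=[
    [[-0.5,-0.25,0.9],[0,0,0],1],
    [[-0.95,-0.25,1.85],[0,0,0],1],
    [[-1.25,-0.25,2.85],[0,0,0],1],
    [[-1.45,-0.25,3.85],[0,0,0],1],
    [[-1.55,-0.25,4.6],[0,0,0],1],
    [[-1.55,-0.25,5.0],[0,0,0],1],
    [[-1.55,-0.25,5.1],[0,0,0],1],
    [[-1.55,-0.25,5.1],[0,0,0],1],
  ],
)

```text
time_s: 11.38
position: [0.5073, 0.0034, 0.0448]
orientation: [3.123, -0.008, -0.152]
force: [-5.5, -12.1, 14.7]
width: 0.0232
```

```bash
python3 - <<'E'
from h import *
s=get_state(); print(s['time_s'],s['position'],s['orientation'],s['force'],s['wrist_torque'])
d=(s['position']-np.array([.4904,-.0951,.0455])); y=.143; print('clamp dx,dy,dz',d[0]*np.cos(y)-d[1]*np.sin(y),d[0]*np.sin(y)+d[1]*np.cos(y),d[2])
cv2.imwrite('pics/w10.png',capture('wrist')); crop('side',240,140,400,260,5,'s10.png')
E
```

```text
11.375 [0.50729034 0.00342    0.04479898] [ 3.12327009 -0.00836263 -0.15201035] [ -5.4945177  -12.10367113  14.67360991] [-2.27706927  0.62680042  0.1787228 ]
clamp dx,dy,dz 0.002677544901050613 0.09992149269755389 -0.0007010246528816738
```

View pics/w10.png

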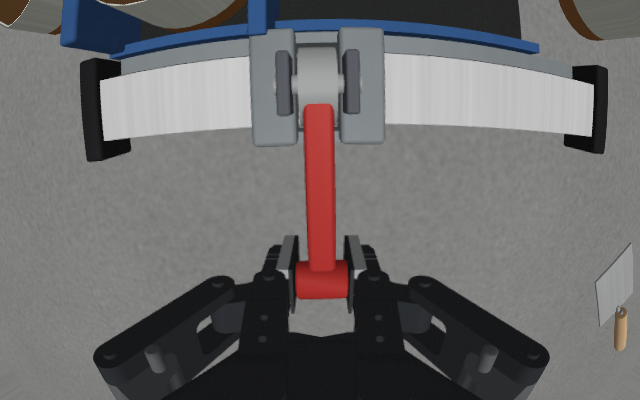

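View pics/s10.png

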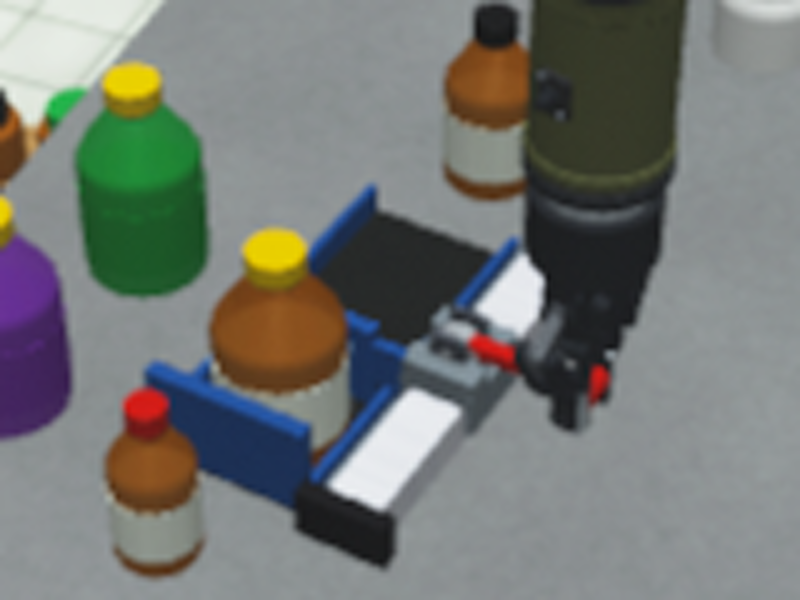

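Request:
send_rows(
  increments=[
    [[0,0,0.1],[0,0,0],1],
    [[0,0,0.1],[0,0,0],0.7],
    [[0,0,0],[0,0,0],0.3],
    [[0,0,0],[0,0,0],0],
    [[0,0,0],[0,0,0],0],
    [[0,0,-1],[0,0,0],0],
    [[0,0,-3],[0,0,0],0],
    [[0,0,-6],[0,0,0],0],
    [[0,0,-9],[0,0,0],0],
    [[0,0,-12],[0,0,0],0],
    [[0,0,-13],[0,0,0],0],
  ],
)

```text
time_s: 12.85
position: [0.5074, 0.0061, 0.1769]
orientation: [3.124, -0.012, -0.152]
force: [-0.5, -0.5, -0.4]
width: 0.0854
```

```bash
python3 - <<'E'
from h import *
s=get_state(); print(s['time_s'],s['position'],s['orientation'],s['force'],s['width'])
cv2.imwrite('pics/w11.png',capture('wrist')); crop('side',240,140,400,260,5,'s11.png')
E
```

```text
12.85 [0.50740068 0.00610576 0.17694652] [ 3.12403747 -0.0117669  -0.15200265] [-0.45540419 -0.47820934 -0.37701407] 0.08535739823757912
```

View pics/w11.png

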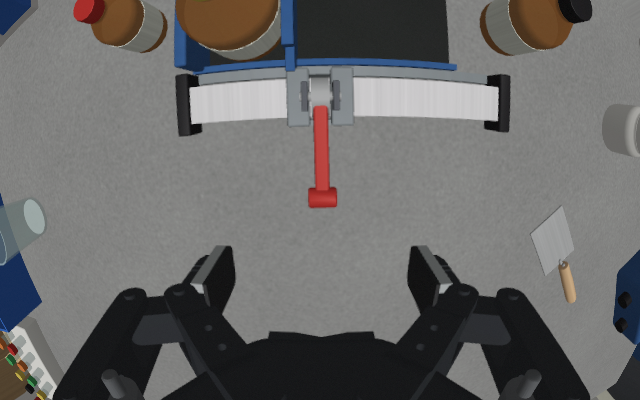

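View pics/s11.png

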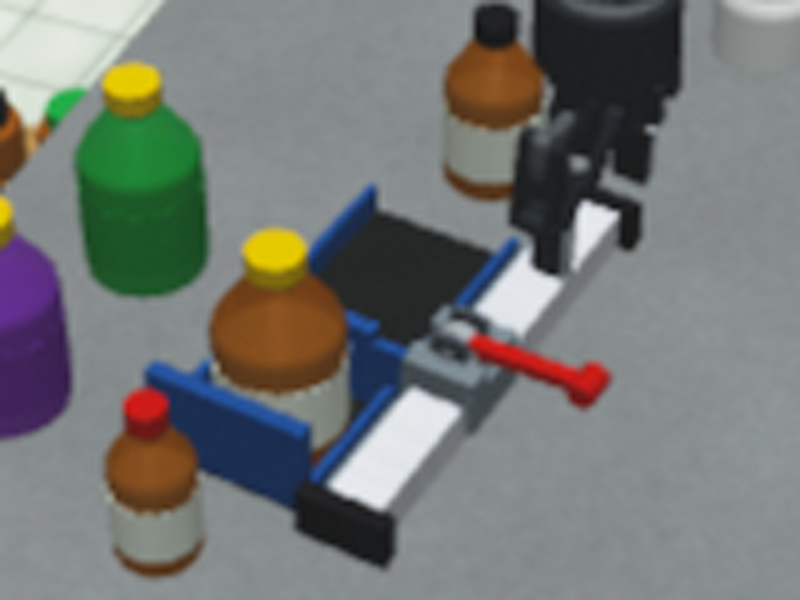

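Request:
send_rows(
  increments=[
    [[-2,3,-1],[0,0,0],0],
    [[-3,8,-2],[0,0,0],0],
    [[-4,13,-3],[0,0,0],0],
    [[-4,18,-4],[0,0,0],0],
    [[-4,23,-4],[0,0,0],0],
    [[-4,27,-4],[0,0,0],0],
    [[-4,27,-4],[0,0,0],0],
  ],
)

```text
time_s: 13.82
position: [0.4246, -0.2572, 0.2187]
orientation: [3.123, -0.008, -0.158]
force: [0.2, 0.1, -0.3]
width: 0.0852
```

```bash
python3 - <<'E'
from h import *
crop('top',240,160,400,270,5,'t12.png'); crop('side',240,140,400,260,5,'s12.png')
print(get_state()['time_s'],get_state()['joint_velocities'])
E
```

```text
13.925 [-0.02416849 -0.01176024 -0.01970012  0.00245307 -0.00220231  0.00304804
  0.00035562]
```

View pics/t12.png

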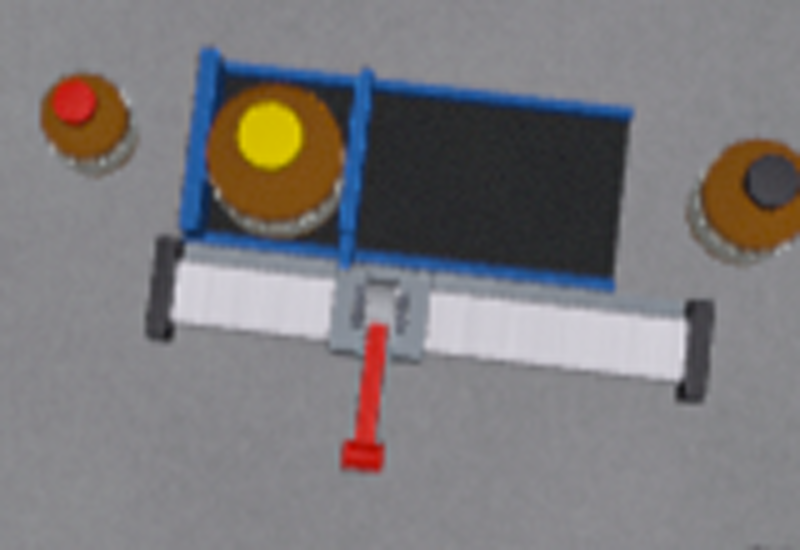

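View pics/s12.png

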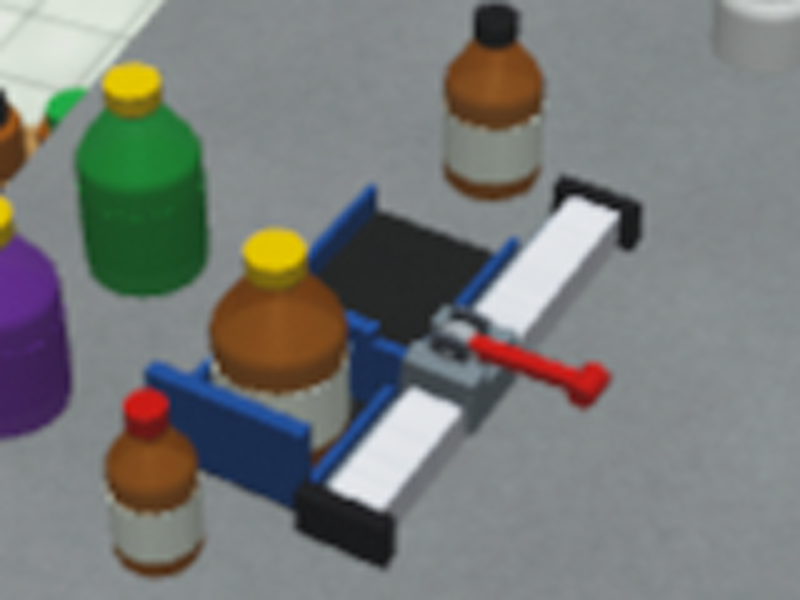

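```bash
python3 - <<'E'
from h import *
t=lambda u,v:(240+u/5-.4,160+v/5-.4); s=lambda u,v:(240+u/5-.4,140+v/5-.4)
def tri(a,b):
    o1,d1=ray('top',*a);o2,d2=ray('side',*b); A=np.stack([d1,-d2],1); k=np.linalg.lstsq(A,o2-o1,rcond=None)[0]; p,q=o1+k[0]*d1,o2+k[1]*d2; return (p+q)/2,np.linalg.norm(p-q)
print('grip now',tri(t(362,457),s(592,383)),'before',tri(t(535,477),s(662,285)))
yd=np.array([np.sin(.145),np.cos(.145),0])
st=[atz('top',*t(u,v),.065) for u,v in((218,62),(203,235))]; jw=[atz('top',*t(u,v),.066) for u,v in((362,75),(341,255))]
print('gap',[float(yd@(a-b)) for a in st for b in jw])
E
```

```text
grip now (array([0.50153772, 0.00487203, 0.06310712]), np.float64(0.0006545334141441679)) before (array([ 0.49011852, -0.09380692,  0.06140988]), np.float64(0.001877457092002685))
gap [0.08464661527009343, 0.08659710189685091, 0.07897394691625348, 0.08092443354301096]
```

```bash
python3 - <<'E'
from h import *
a=cv2.imread('pics/s8.png',0).astype(np.float32); b=cv2.imread('pics/s12.png',0).astype(np.float32)
for n,(x0,y0,x1,y1) in dict(carr=(400,350,470,440),jaw=(340,310,410,390),bottle=(205,225,350,370),fixed=(290,480,400,570)).items():
    T=a[y0:y1,x0:x1]; S=b[y0-15:y1+15,x0-15:x1+15]; r=cv2.matchTemplate(S,T,cv2.TM_CCOEFF_NORMED); _,m,_,l=cv2.minMaxLoc(r)
    print(n,m,np.array(l)-15)
p=np.array([.61,.01,.05]); yd=np.array([np.sin(.145),np.cos(.145),0])
print('5x px per 10mm', 5*(np.array(proj('side',p+.01*yd))-proj('side',p)))
# slide measure by s1->s12 for carriage
# fit: wrist image zoom
im=cv2.imread('pics/w11.png'); cv2.imwrite('pics/w11c.png',cv2.resize(im[0:110,160:320],None,fx=5,fy=5,interpolation=cv2.INTER_CUBIC))
E
```

```text
carr 0.9967553615570068 [ 0 -1]
jaw 0.9900839328765869 [0 0]
bottle 0.9996736645698547 [0 0]
fixed 0.9998505115509033 [0 0]
5x px per 10mm [-8.70409152  9.98495502]
```

View pics/w11c.png

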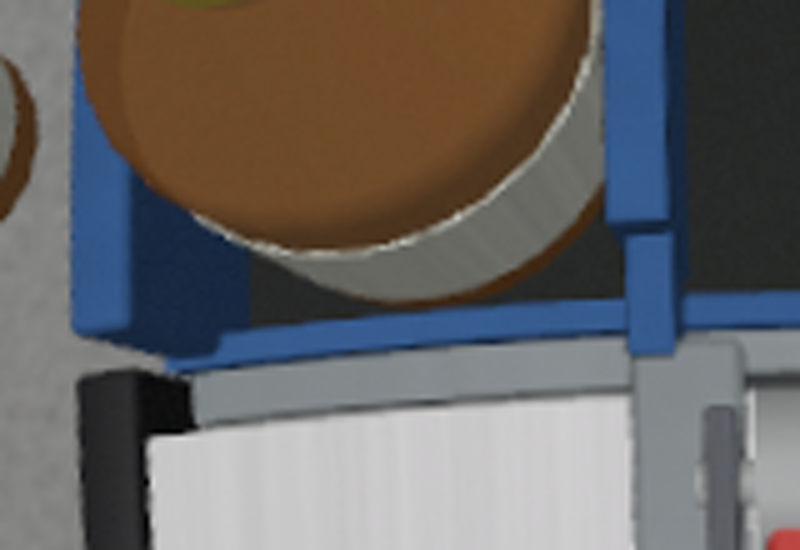

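```bash
python3 - <<'E'
from bench import *
print(get_state()['time_s'], finish_job())
E
```

```text
the job is handed in; nothing more can be done
13.925 None
```

I flipped the cam lever up and slid the jaw about 101 mm until it held the large bottle against the end stop. I then swung the lever back down, let go, and handed the job in at 13.9 s. The system gave no verdict.

- **Bottle:** The one in the bay is bottle_l, the brown bottle with the yellow cap. I left the green and purple look-alikes alone.
- **Snugness:** When I pushed further, the jaw stopped moving and the sideways force rose from about 4 to 11 N. The wrist camera then put the gap at 80–82 mm for the 80 mm bottle. After I let go, template matching between the side pictures showed neither jaw nor bottle had shifted by more than about 1 mm.
- **Lever:** The pinched grip came back to within 0.7 mm of its starting locked height, with about 15 N pushing back at the stop. Measuring the grip from the side and top cameras puts it within about 0.02 rad of where it started.
- **Other objects:** All three bottles stand upright in the last pictures. The beaker and jar looked undisturbed where they were in view, and the arm was clear of everything.
- **Disagreement:** The coarser top camera put the gap at 81 mm at one end and 85 mm at the other. 85 mm would be over the 3 mm limit, but I trusted the closer wrist view and the force stall instead.

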